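# Open the wash can's stiff lid upright and scrub the can with the long brush

### The job

Fold the stiff hinged lid of the tilted wash can back until it stands upright, and leave it standing so. Then take the long round brush from its caddy and scrub the can: press the sprung strainer at the bottom clearly down with the brush, draw the brush up more than halfway while keeping its bristles in the can, and press the strainer down a second time. Work gently, stand the brush back in its caddy bristles down without dropping it, and do not disturb the other things on the bench.

Things in the scene. Friction and masses are not known exactly. Their poses are not given: they have to be found in the camera images.
- bracket: Fixed dark steel bracket on the bench carrying the wash can; base plate 170 x 120 mm, 8 thick. Origin on the bench under the centre of the can's mouth; z up; -x is the horizontal direction towards which the mouth leans. Stands left or right, with some yaw. Two cheeks up to 115 mm high stand 49 mm either side of the can.
- cup: The wash can: plain steel can open at the top, outer diameter 84 mm, inner diameter 76 mm, height 105 mm, fixed in the bracket with its axis 30 degrees (0.524 rad) from vertical. Origin: centre of its underside, 50 mm above the bench; z along its axis out of the mouth (mouth at z = 0.105); x points to the hinge side. Inside, the strainer's top lies at z = 0.020.
- strainer (a joint): Round sprung strainer plate (68 mm across) at the bottom inside the can; value = how far it is pressed down along the can's axis, m: 0 at rest, stop at 0.010. The spring takes about 2 N to start and 1.5 N more for each mm; it counts as clearly down beyond 0.003 (about 6.5 N).
- lid (a joint): Angle of the can's steel lid, rad: 0 shut, grows as it opens (stop 2.75); 0.524 = level, 2.094 = upright. Starts half open over the mouth. Stiff hinge (0.2 N m friction): stays where left. Plate 92 mm wide, 5 thick, reaching 101 mm from the hinge; a tab 44 wide, 8 thick in the middle of its free edge reaches 127 mm. Plate and tab are centred on the plane through the hinge line.
- lid_hinge (a point): Middle of the lid's hinge line, at (0.048, 0, 0.109) of the can's frame; the line runs along the can's y. Axes turn with the lid: its -x points from hinge to tab.
- lid_tab (a point): Middle of the outer end of the lid's tab, 127 mm from the hinge line; axes as lid_hinge.
- brush: Long round brush, 200 mm, 110 g: dark bristle head diameter 44 mm, length 60 mm (rigid), thin neck, light wooden handle diameter 24 mm from 100 to 200 mm. Origin: centre of the flat bristle end; z runs to the handle's end. It starts standing upright in the caddy, bristles down, and can be gripped by the handle's end from above.
- caddy: White plastic brush caddy fixed to the bench, an upright open pot: inner diameter 66 mm, outer 74 mm (foot 88), height 80 mm, inner floor 6 mm above its underside. Origin: centre of its underside, on the bench.
- arbor: Bystander: steel flanged arbor, 68 mm across, 58 mm high. Origin under its centre.
- spanner: Bystander: spanner lying flat, 170 mm long. Origin at its middle.
- drill: Bystander: large twist drill lying, 180 mm long, 18 mm thick. Origin under its middle.
- bush: Bystander: standing brass bush, 44 mm across, 50 mm high. Origin under its centre.
- tub: Bystander: open white plastic tub, 84 mm across, 75 mm high. Origin under its centre.
- oil: Bystander: grey oil bottle, 72 mm across, 180 mm high. Origin under its centre.
There are look-alikes about, which are no part of the job. What is shaped like the brush but green or orange is not meant.

How it is judged:
On the way, in this order (a step that is already met when the one before it is completed fails the run):
1. the lid stands upright (within 8 degrees) and is left alone (value of joint lid between 1.954 and 2.234 rad and contact force between each of the arm, the fingers and bracket below 0.3 N), for 0.2 s.
2. with the lid upright, the brush presses the strainer down more than 3 mm (value of joint lid between 1.954 and 2.234 rad and x of brush in the frame of cup between -0.035 and 0.035 m and y of brush in the frame of cup between -0.035 and 0.035 m and value of joint strainer above 0.003 m and contact force between brush and cup above 3 N and z of brush in the frame of cup below 0.03 m), for 0.1 s.
3. the brush is drawn up, its bristle end more than 40 mm above the strainer but still below the can's mouth (value of joint lid between 1.954 and 2.234 rad and x of brush in the frame of cup between -0.035 and 0.035 m and y of brush in the frame of cup between -0.035 and 0.035 m and z of brush in the frame of cup between 0.06 and 0.105 m), for 0.05 s.
4. the brush presses the strainer down more than 3 mm again (all of step 2), for 0.1 s.
At the end, for the whole second after the job is handed in: The lid stands upright within 8 degrees (1.954 to 2.234 rad), at rest; the brush stands released and at rest in its caddy, bristles down on the caddy's floor (bristle end within 25 mm of the caddy's axis and less than 14 mm above its underside, handle within 0.3 rad of vertical) (value of joint lid between 1.954 and 2.234 rad and velocity of joint lid between -0.05 and 0.05 rad/s and horizontal distance between brush and caddy below 0.025 m and z of brush in the frame of caddy below 0.014 m and angle between brush's own z axis and vertical below 0.3 rad and linear speed of brush below 0.03 m/s); the robot touches nothing.
It fails at once if the brush strikes or presses the can, strainer or lid with more than 40 N (contact force between brush and cup above 40 N).
It fails at once if the brush is dropped (let fall some 20 mm or more: faster than 0.6 m/s with no finger on it) (linear speed of brush above 0.6 m/s and contact force between the fingers and brush below 0.05 N).
It fails at once if a bystander is moved by more than 30 mm or tipped over (distance of any of arbor, spanner, drill, bush, tub, oil from where it was at the start of the episode above 0.03 m or angle between any of arbor, spanner, drill, bush, tub, oil's own z axis and vertical above 0.5 rad).
It also fails if it takes over 64 s, if anything falls off the work surface, if the arm or the gripper's body presses on something with over 40 N, if the wrist force passes 120 N, or if a joint passes its speed limit or range.

### The arm

A 6-joint arm with a two-finger parallel gripper is mounted at the origin on the work surface. World frame = base frame: x ahead of the robot, y to its left, z up, the work surface at z = 0. Lengths are in m, angles in rad, forces in N, time in s.
With the tool pointing down it reaches from about 0.4 to 0.825 m from the base axis. Payload 7 kg.
Tool frame: the origin (TCP) lies midway between the tips of the shut fingers; the grasp point (between the pads) lies 19 mm behind it; z points along the fingers, y is the line along which they close (so a half turn about z gives the same grasp; the last joint's range is limited). The gripper opens to 85 mm and grips with 20 to 120 N. Pads are 22 mm wide; open, the fingers measure 114 mm over their backs; the gripper's body (76 mm by 85 mm) begins 54 mm behind the grasp point. The pads swing forward as they close: fully open they stand 13 mm farther back than shut.
Start: joints at [-0.906, 0.359, 0.012, 0, -1.224, -0.288], TCP at [0.248, -0.628, 0.211] pointing down, gripper open.
Joint ranges: [-3.07, 3.07], [-1.43, 2.12], [-1.02, 1.25], [-3.03, 1.67], [-3.05, -0], [-3.03, 3.03]. Speed limits (rad/s): [2.39, 2.39, 3.01, 3.14, 3.14, 3.14].

### API

Orientations are given as a unit quaternion [w, x, y, z].
In Python, from workcell import monitor, cams, ctrl gives the robot as it stands. The module is installed in compiled form; this text tells all that it offers.
- The arm moves only by the tool send_rows, never from a script. Its argument "moves" is one flat list of numbers, 7 for each row, row after row: the shift along the tool's x, y, z normalised to -1 to 1, where 1 is 150 mm, then the turn, a rotation vector about the tool's x, y, z normalised to -1 to 1, where 1 is 2 rad, then the opening, from -1 (shut) to 1 (fully open). In form: [tx, ty, tz, wx, wy, wz, grip, tx, ty, tz, wx, wy, wz, grip, ...]. A call has exactly 5 rows; each row is the pose to reach, as a shift and turn from the pose commanded when the call began, along the tool's axes at that moment; what a row does not reach only later rows make up. A row lasts 1/10 s, in which the tool goes at most 50 mm and 8.59 degrees, less where a joint would pass 70% of its speed; a pose out of reach is approached as far as the arm can. A call with a number of a shift or a turn outside -1 to 1 is refused whole. A call with a gripper value outside its range is refused whole. The fingers move at their own pace and stop on an object; "squeeze" is the grip in N (left out, the last holds). Time passes only in rows, so rows that repeat a pose let the fingers close, or fill a call up. It gives the time, the measured TCP pose, the force, the opening and the grip force at its end, in the units of the state.
- monitor.read_state(): the state, without advancing time (a new reading comes with each control period).
- cams.get_image(name): name is "scene" or "top"; returns the picture (400x640x3 uint8, blue, green, red); there is no depth.
- cams.get_calibration(name): a dict with "fov_y" (degrees; the focal length in pixels is half the picture's height over the tangent of half this angle, whatever the lens; pixels are square), "cx", "cy" (the principal point, pixels), "R" (3x3) and "t" (3): a world point X has camera coordinates R X + t. Camera axes: x right, y down, z forward; pixel columns grow to the right and rows downward; lengths in m; the calibration is good to about 2 mm. A picture is of the moment at which its call begins. get_calibration takes no time and is no camera call.
- ctrl.job_done(): hands the job in; it is judged then, once.
The state is a dict: "time_s": time; "joints": joint angles; "dq": joint speeds; "joint_torque": joint torques, N m; "tcp_pos": TCP position; "eef_rot": TCP orientation; "contact_force": force on the tool from outside, world axes, zero at the start; "wrist_torque": the same for the moment, N m; "grip_width": opening from 0.0 (shut) to 1.0 (fully open); "gripper_force": force on a finger pad.
Only numpy, scipy, OpenCV 4.12 (cv2) and the standard library are available. Lean on these libraries where they do the work, as an engineer would, in place of code of your own. Each camera call takes 0.05 s, during which the arm holds its last target. There are 200 camera calls.

## Working session

There is one attempt and no reset: what is moved stays moved. The work goes in short steps, Python scripts to look and compute and a tool call to move; the robot and the scene stay as the last step left them, time stands still between calls to the robot, and variables do not carry over. Pictures are saved under pics/ and viewed, at most 10 in all, crops included, and the job is handed in when it is done.

Besides the shell and the picture viewer there is one more tool, called after "Request:" in YAML: its name, and indented under it one key for each argument. send_rows: Moves the arm, as the interface text tells. Scaled input: -1 to 1 covers 150 mm each way for a shift and 2 rad each way for a turn. Its arguments: {"type":"object","properties":{"moves":{"type":"array","items":{"type":"number","minimum":-1,"maximum":1}},"squeeze":{"type":"number"}},"required":["moves"]}

```bash
mkdir -p pics; python3 - <<'E'
from workcell import monitor,cams
import cv2,numpy as np,json
print(monitor.read_state())
for n in("scene","top"):
    im=cams.get_image(n);cv2.imwrite(f"pics/{n}0.png",im)
    c=cams.get_calibration(n);print(n,c)
E
```

```text
{'time_s': 0.0, 'joints': array([-9.05907819e-01,  3.59387593e-01,  1.10865789e-02, -3.68438160e-04,
       -1.22408468e+00, -2.88108373e-01]), 'dq': array([ 1.39004288e-03, -1.28815000e-05,  5.70693483e-04,  2.34240468e-04,
        1.92657664e-04,  1.00581995e-03]), 'joint_torque': array([ 6.34676398e-04, -5.83315372e+01,  2.93431592e+01,  6.93680137e+00,
       -5.88744268e-03, -9.84425981e-06]), 'tcp_pos': array([ 0.24815648, -0.62719132,  0.20987201]), 'eef_rot': array([-2.10583539e-04, -1.87216001e-01,  9.82318435e-01,  7.85603733e-04]), 'contact_force': array([-0.47381231, -0.32466595,  0.11014254]), 'wrist_torque': array([-0.02393567,  0.0020024 ,  0.03694548]), 'gripper_force': 0.0, 'grip_width': 1.0016323667863696}
scene {'fov_y': 45.85058776124637, 'cx': 319.15200337732364, 'cy': 193.06396675668014, 'R': array([[ 0.53263476,  0.846329  ,  0.005238  ],
       [ 0.52468009, -0.3253371 , -0.78668073],
       [-0.6640866 ,  0.42176177, -0.61733782]]), 't': array([-0.32598102, -0.17159287,  1.53616412])}
top {'fov_y': 46.600126746656855, 'cx': 319.90740022062784, 'cy': 203.43031738865744, 'R': array([[-0.0242283 , -0.99959821,  0.01471109],
       [-0.98913609,  0.02183528, -0.14537203],
       [ 0.1449924 , -0.01807339, -0.98926769]]), 't': array([0.03598577, 0.58308622, 1.27653286])}
```

View pics/scene0.png

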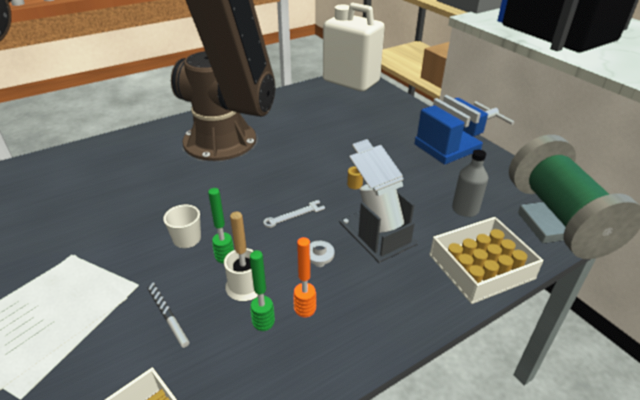

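View pics/top0.png

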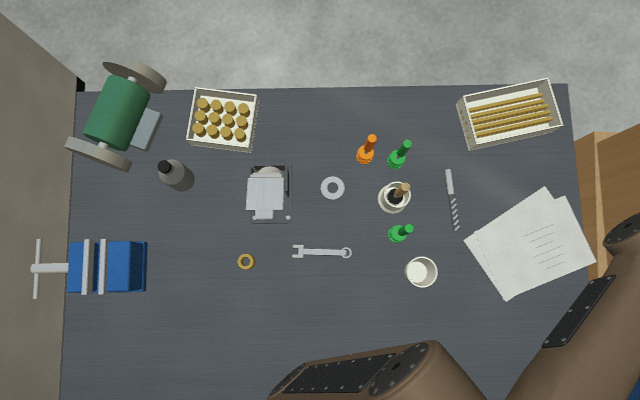

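The brush candidates are:
- Wooden handle in the white caddy: scene (238,225), top (398,192). This is the one meant, because its handle is light wood and it stands in the caddy.
- Green look-alikes: scene (216,225) and (260,290).
- Orange look-alike: scene (304,275).

The lid's tab is at top (264,217) and scene (360,147). I'll confirm the brush and get pixels from enlarged crops.

```bash
python3 - <<'E'
import cv2,numpy as np
s=cv2.imread("pics/scene0.png");t=cv2.imread("pics/top0.png")
def crop(im,x,y,w,h):
    c=cv2.resize(im[y:y+h,x:x+w],(400,300),interpolation=cv2.INTER_CUBIC)
    k=400/w
    for u in range(x-x%10+10,x+w,10):
        cv2.line(c,(int((u-x+.5)*k),0),(int((u-x+.5)*k),6),(0,0,255),1)
        if u%20==0: cv2.putText(c,str(u),(int((u-x)*k)-10,16),0,.35,(0,255,255),1)
    for v in range(y-y%10+10,y+h,10):
        cv2.line(c,(0,int((v-y+.5)*k)),(6,int((v-y+.5)*k)),(0,0,255),1)
        if v%20==0: cv2.putText(c,str(v),(8,int((v-y)*k)+5),0,.35,(0,255,255),1)
    return c
m=np.vstack([np.hstack([crop(s,325,130,120,90),crop(s,190,205,120,90)]),np.hstack([crop(t,228,155,80,60+0),crop(t,360,160,80,60)])])
m[300:,:400]=crop(t,224,158,88,66)
cv2.imwrite("pics/crops.png",m)
E
```

```text
(no output)
```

View pics/crops.png

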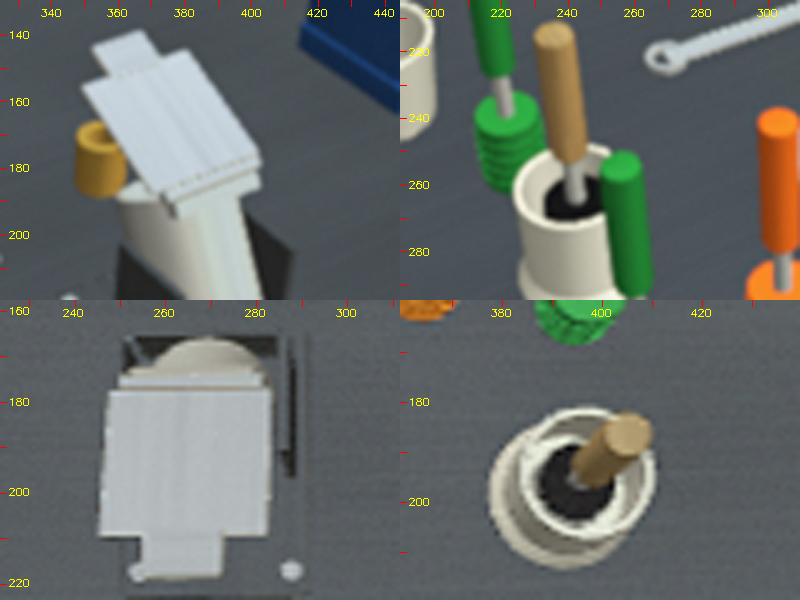

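The crops confirm it: the wooden-handled brush is in the caddy. Handle end is at scene (235.4,214.4) and top (405.1,186.5), caddy rim centre at top (397,194). Lid plate and tab corners are clear in both views.

```bash
cat > h.py <<'E'
import numpy as np
from workcell import cams
K={n:cams.get_calibration(n) for n in("scene","top")}
def ray(n,p):
    c=K[n];f=200/np.tan(np.radians(c["fov_y"])/2);R=np.array(c["R"])
    d=R.T@np.array([(p[0]-c["cx"])/f,(p[1]-c["cy"])/f,1]);return -R.T@c["t"],d/np.linalg.norm(d)
def plane(n,p,z):
    o,d=ray(n,p);return o+d*(z-o[2])/d[2]
def tri(ps,pt):
    (a,u),(b,v)=ray("scene",ps),ray("top",pt)
    s,t=np.linalg.lstsq(np.c_[u,-v],b-a,rcond=None)[0]
    return (a+u*s+b+v*t)/2, np.linalg.norm(a+u*s-b-v*t)
def proj(n,X):
    c=K[n];f=200/np.tan(np.radians(c["fov_y"])/2);q=np.array(c["R"])@X+c["t"];return f*q[:2]/q[2]+[c["cx"],c["cy"]]
E
python3 - <<'E'
from h import *
np.set_printoptions(precision=4,suppress=True)
P={}
for k,a,b in[("tab-",(352.9,144.1),(272.3,218.4)),("tab+",(367.6,139.3),(254.3,218.4)),("fr-",(349.6,156.4),(282.5,209.2)),("fr+",(382,145),(245.1,209.2)),("hi-",(373.9,188.5),(283.1,177.3)),("hi+",(403,176.5),(247.3,177.3)),("handle",(235.4,214.4),(405.1,186.5)),("caddyrim",(240.3,257.5),(397.1,194.1))]:
    P[k],e=tri(a,b);print(k,P[k],round(e,4))
tab=(P["tab-"]+P["tab+"])/2;fr=(P["fr-"]+P["fr+"])/2;hi=(P["hi-"]+P["hi+"])/2
for d in(tab-hi,fr-hi,P["hi+"]-P["hi-"],P["fr+"]-P["fr-"]):print(d,np.linalg.norm(d),np.degrees(np.arctan2(d[1],d[0])))
d=tab-hi;print("lid ang",np.arctan2(d[2],np.hypot(*d[:2]))+.524)
print("rim z.08",plane("top",(397.1,194.1),.08),"headtop",plane("top",(394.9,195.9),.066),"handle z.206",plane("top",(405.1,186.5),.206),plane("scene",(235.4,214.4),.206))
E
```

```text
tab- [0.5248 0.1447 0.2184] 0.0046
tab+ [0.5256 0.1881 0.2179] 0.0033
fr- [0.5484 0.12   0.2058] 0.0036
fr+ [0.5506 0.2125 0.2071] 0.0045
hi- [0.6381 0.122  0.1693] 0.0092
hi+ [0.6381 0.2113 0.1688] 0.002
handle [ 0.5983 -0.1885  0.2053] 0.0012
caddyrim [ 0.5987 -0.1903  0.0858] 0.0002
[-0.1129 -0.0002  0.0491] 0.1230974407867614 -179.89683176185838
[-0.0886 -0.0004  0.0374] 0.09615839775571881 -179.75847806920774
[ 0.      0.0893 -0.0006] 0.08926514906308716 89.99286672877405
[0.0022 0.0926 0.0013] 0.09259047641061689 88.64462944458182
lid ang 0.9342483312883416
rim z.08 [ 0.5997 -0.1915  0.08  ] headtop [ 0.597  -0.1877  0.066 ] handle z.206 [ 0.5979 -0.1889  0.206 ] [ 0.5993 -0.1882  0.206 ]
```

The points check out: handle end 0.205 high, lid length 0.123 to 0.127, angle about 0.93 rad, yaw about 0. I'll rise, turn the tool square to the world axes and travel high with the fingers shut.

Request:
send_rows:
  moves: [0,0,-0.2,0,0,0.04,-1,0,0,-0.4,0,0,0.08,-1,0,0,-0.6,0,0,0.12,-1,0,0,-0.8,0,0,0.16,-1,0,0,-0.93,0,0,0.188,-1]
  squeeze: 60

```text
time_s: 0.6
tcp_pos: [0.2483, -0.6279, 0.3526]
eef_rot: [0.0, 0.001, 1.0, -0.001]
contact_force: [-0.4, 0.8, -0.1]
grip_width: 0.144
gripper_force: 0.0
```

Request:
send_rows:
  moves: [-0.08,0.2,0,0,0,0,-1,-0.16,0.4,0,0,0,0,-1,-0.24,0.6,0,0,0,0,-1,-0.32,0.8,0,0,0,0,-1,-0.4,1,0,0,0,0,-1]

```text
time_s: 1.1
tcp_pos: [0.3084, -0.4762, 0.3498]
eef_rot: [-0.0, -0.0, 1.0, 0.0]
contact_force: [0.9, 0.6, 0.6]
grip_width: 0.005
gripper_force: 0.0
```

Request:
send_rows:
  moves: [-0.08,0.2,0,0,0,0,-1,-0.16,0.4,0,0,0,0,-1,-0.24,0.6,0,0,0,0,-1,-0.32,0.8,0,0,0,0,-1,-0.4,1,0,0,0,0,-1]

```text
time_s: 1.6
tcp_pos: [0.3682, -0.3262, 0.35]
eef_rot: [-0.0, -0.0, 1.0, 0.0]
contact_force: [-0.3, 0.0, -0.3]
grip_width: -0.001
gripper_force: 0.0
```

Request:
send_rows:
  moves: [-0.08,0.2,0,0,0,0,-1,-0.16,0.4,0,0,0,0,-1,-0.24,0.6,0,0,0,0,-1,-0.32,0.8,0,0,0,0,-1,-0.4,1,0,0,0,0,-1]

```text
time_s: 2.1
tcp_pos: [0.428, -0.1761, 0.3502]
eef_rot: [-0.0, -0.0, 1.0, 0.0]
contact_force: [0.3, -0.5, 0.4]
grip_width: 0.003
gripper_force: 0.0
```

Request:
send_rows:
  moves: [-0.08,0.2,0,0,0,0,-1,-0.16,0.4,0,0,0,0,-1,-0.24,0.6,0,0,0,0,-1,-0.32,0.8,0,0,0,0,-1,-0.4,1,0,0,0,0,-1]

```text
time_s: 2.6
tcp_pos: [0.4879, -0.0261, 0.3501]
eef_rot: [-0.0, -0.0, 1.0, 0.0]
contact_force: [0.2, -0.2, -0.3]
grip_width: -0.001
gripper_force: 0.0
```

Request:
send_rows:
  moves: [0.04,0.2,0,0,-0.07,0,-1,0.08,0.4,0,0,-0.14,0,-1,0.12,0.6,0,0,-0.21,0,-1,0.16,0.8,0,0,-0.28,0,-1,0.187,1,0,0,-0.35,0,-1]

```text
time_s: 3.1
tcp_pos: [0.4638, 0.1038, 0.3513]
eef_rot: [0.292, 0.002, 0.956, -0.006]
contact_force: [1.3, -0.5, 0.5]
grip_width: 0.005
gripper_force: 0.0
```

Request:
send_rows:
  moves: [0,0.1,0,0,0,0,-1,0.1,0.285,0.12,0,0,0,-1,0.27,0.285,0.32,0,0,0,-1,0.45,0.285,0.54,0,0,0,-1,0.643,0.285,0.766,0,0,0,-1]

```text
time_s: 3.6
tcp_pos: [0.4671, 0.1215, 0.2305]
eef_rot: [0.267, -0.011, 0.964, 0.001]
contact_force: [-51.2, -35.5, -85.6]
grip_width: -0.001
gripper_force: 0.0
```

Request:
send_rows:
  moves: [0,0,0,0,0,0,-1,-0.05,0,0.1,0,0,0,-1,-0.1,0,0.2,0,0,0,-1,-0.15,0,0.3,0,0,0,-1,-0.174,0,0.363,0,0,0,-1]

```text
time_s: 4.1
tcp_pos: [0.52, 0.1223, 0.2017]
eef_rot: [0.264, -0.012, 0.964, -0.001]
contact_force: [0.5, -0.9, -0.4]
grip_width: 0.0
gripper_force: 0.0
```

```bash
python3 - <<'E'
from workcell import monitor,cams
import cv2,numpy as np
s=monitor.read_state();print({k:np.round(v,3) for k,v in s.items()})
a=cams.get_image("scene");b=cams.get_image("top")
cv2.imwrite("pics/a1.png",np.vstack([cv2.resize(a[60:280,200:500],(800,400))[:300*2//2*1+50],cv2.resize(b[130:280,200:440],(800,250))]))
E
```

```text
{'time_s': np.float64(4.1), 'joints': array([ 0.727, -0.163, -1.016,  0.882, -0.45 , -3.03 ]), 'dq': array([-0.308,  0.224, -0.001,  0.276,  0.294, -0.063]), 'joint_torque': array([  1.806, -13.552,  26.045,   3.348,  -0.063,   0.129]), 'tcp_pos': array([0.52 , 0.122, 0.202]), 'eef_rot': array([ 0.264, -0.012,  0.964, -0.001]), 'contact_force': array([ 0.472, -0.889, -0.405]), 'wrist_torque': array([-0.048,  1.662,  0.007]), 'gripper_force': np.float64(0.0), 'grip_width': np.float64(0.0)}
```

View pics/a1.png

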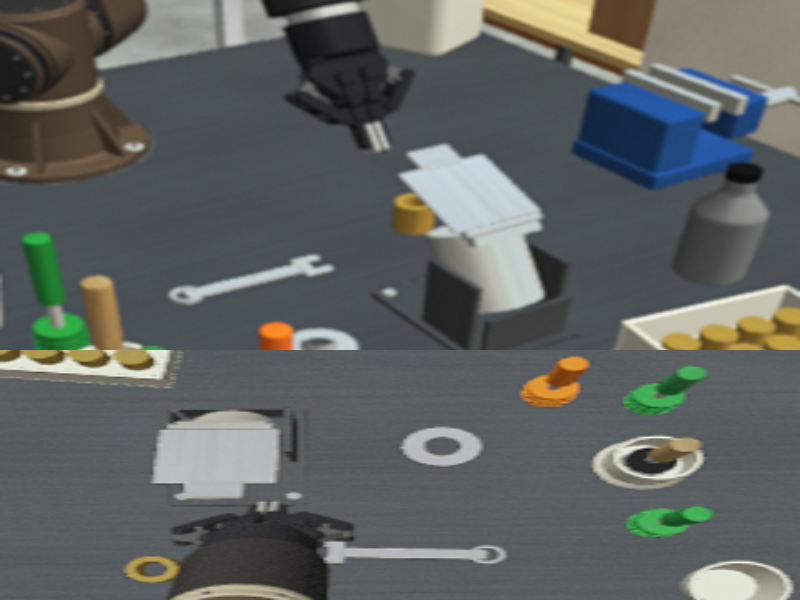

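The picture shows the arm free, in front of the lid at the wrong y. The wrist joint is at its limit (-3.03) and joint 3 is near its own. Nothing was disturbed. I'll sidestep and turn the tool half a turn, which gives the same grasp with joint 6 mid-range.

Request:
send_rows:
  moves: [0,-0.1,0,0,0,-0.07,-1,0,-0.2,0,0,0,-0.14,-1,0,-0.27,0,0,0,-0.21,-1,0,-0.27,0,0,0,-0.28,-1,0,-0.27,0,0,0,-0.35,-1]

```text
time_s: 4.7
tcp_pos: [0.5208, 0.082, 0.2048]
eef_rot: [0.247, -0.344, 0.901, -0.091]
contact_force: [-0.9, -0.7, -0.5]
grip_width: 0.0
gripper_force: 0.0
```

Request:
send_rows:
  moves: [0,0,0,0,0,-0.07,-1,0,0,0,0,0,-0.14,-1,0,0,0,0,0,-0.21,-1,0,0,0,0,0,-0.28,-1,0,0,0,0,0,-0.35,-1]

```text
time_s: 5.2
tcp_pos: [0.5208, 0.0823, 0.2048]
eef_rot: [0.201, -0.633, 0.728, -0.171]
contact_force: [-0.0, -0.9, 0.2]
grip_width: 0.003
gripper_force: 0.0
```

Request:
send_rows:
  moves: [0,0,0,0,0,-0.07,-1,0,0,0,0,0,-0.14,-1,0,0,0,0,0,-0.21,-1,0,0,0,0,0,-0.28,-1,0,0,0,0,0,-0.35,-1]

```text
time_s: 5.7
tcp_pos: [0.5208, 0.0823, 0.2048]
eef_rot: [-0.13, 0.844, -0.467, 0.229]
contact_force: [0.2, -0.4, -0.4]
grip_width: -0.003
gripper_force: 0.0
```

Request:
send_rows:
  moves: [0,0,0,0,0,-0.07,-1,0,0,0,0,0,-0.14,-1,0,0,0,0,0,-0.21,-1,0,0,0,0,0,-0.28,-1,0,0,0,0,0,-0.35,-1]

```text
time_s: 6.2
tcp_pos: [0.5208, 0.0823, 0.2047]
eef_rot: [-0.044, 0.953, -0.149, 0.26]
contact_force: [-0.2, -0.3, -1.1]
grip_width: -0.0
gripper_force: 0.0
```

```bash
cat > st.py <<'E'
from workcell import monitor
import numpy as np
from scipy.spatial.transform import Rotation as Ro
np.set_printoptions(precision=4,suppress=True)
s=monitor.read_state();q=s["eef_rot"];R=Ro.from_quat(np.r_[q[1:],q[0]])
M=R.as_matrix()
if __name__=="__main__":
    print(s["time_s"],s["tcp_pos"],s["joints"]);print("z",M[:,2],"y",M[:,1],"F",s["contact_force"],s["grip_width"],s["gripper_force"])
E
cat > go.py <<'E'
# go.py x y z tilt(deg fwd) [sgn of tool y] [rows at end: target tool axis in world XZ plane, y_t = sgn*Y]
import sys
from st import *
x,y,z,a=map(float,sys.argv[1:5]);sg=float(sys.argv[5]) if len(sys.argv)>5 else -1
a=np.radians(a);zt=np.array([np.sin(a),0,-np.cos(a)]);yt=np.array([0,sg,0.]);T=np.c_[np.cross(yt,zt),yt,zt]
print("shift",M.T@(np.array([x,y,z])-s["tcp_pos"])/.15,"turn",Ro.from_matrix(M.T@T).as_rotvec()/2)
E
python3 st.py; python3 go.py .5 .1665 .175 30
```

```text
6.2 [0.5208 0.0823 0.2047] [ 0.6523 -0.1909 -1.0165  0.8193 -0.4292 -0.0945]
z [ 0.5087  0.0059 -0.861 ] y [-0.2621 -0.9515 -0.1614] F [-0.2352 -0.3306 -1.0952] -0.00015120141793201775 0.0
shift [-0.3817 -0.4656  0.1036] turn [-0.0037 -0.0045 -0.1564]
```

```bash
python3 go.py .51 .0823 .178 24;python3 go.py .51 .1665 .178 24
```

```text
shift [-0.1447  0.0478  0.117 ] turn [-0.0119 -0.0564 -0.156 ]
shift [-0.3174 -0.4863  0.1203] turn [-0.0119 -0.0564 -0.156 ]
```

Request:
send_rows:
  moves: [-0.07,0.02,0.06,-0.005,-0.02,-0.06,-1,-0.145,0.05,0.117,-0.012,-0.04,-0.12,-1,-0.18,-0.06,0.118,-0.012,-0.056,-0.156,-1,-0.25,-0.28,0.119,-0.012,-0.056,-0.156,-1,-0.317,-0.486,0.12,-0.012,-0.056,-0.156,-1]

```text
time_s: 6.7
tcp_pos: [0.5105, 0.1679, 0.1787]
eef_rot: [-0.001, 0.978, -0.003, 0.208]
contact_force: [0.5, 0.3, -0.4]
grip_width: 0.0
gripper_force: 0.0
```

```bash
python3 st.py; python3 go.py .51 .1665 .178 24
```

```text
6.7 [0.5105 0.1679 0.1787] [ 0.8611 -0.0734 -0.8866  0.618  -0.5618  0.2069]
z [ 0.4075  0.0008 -0.9132] y [-0.0057 -1.     -0.0034] F [ 0.5412  0.318  -0.3884] 3.058536669611313e-05 0.0
shift [-0.0051  0.0091  0.003 ] turn [-0.0004 -0.0004 -0.0033]
```

Request:
send_rows:
  moves: [0.08,0,-0.02,0,0,0,-1,0.16,0,-0.04,0,0,0,-1,0.24,0,-0.06,0,0,0,-1,0.32,0,-0.08,0,0,0,-1,0.4,0,-0.1,0,0,0,-1]

```text
time_s: 7.2
tcp_pos: [0.5584, 0.166, 0.2161]
eef_rot: [-0.001, 0.978, -0.003, 0.207]
contact_force: [-4.9, -0.6, 0.7]
grip_width: -0.002
gripper_force: 1.7
```

Request:
send_rows:
  moves: [0.08,0,-0.02,0,0,0,-1,0.16,0,-0.04,0,0,0,-1,0.24,0,-0.06,0,0,0,-1,0.32,0,-0.08,0,0,0,-1,0.4,0,-0.1,0,0,0,-1]

```text
time_s: 7.7
tcp_pos: [0.6067, 0.1657, 0.2536]
eef_rot: [-0.0, 0.978, -0.003, 0.207]
contact_force: [-2.2, -1.0, -1.8]
grip_width: 0.005
gripper_force: 1.1
```

Request:
send_rows:
  moves: [0.04,0,-0.01,0,0,0,-1,0.08,0,-0.02,0,0,0,-1,0.1,0,-0.02,0,0,0,-1,0.1,0,-0.02,0,0,0,-1,0.1,0,-0.02,0,0,0,-1]

```text
time_s: 8.2
tcp_pos: [0.621, 0.166, 0.2631]
eef_rot: [-0.001, 0.978, -0.003, 0.208]
contact_force: [-0.5, -0.2, 0.3]
grip_width: -0.002
gripper_force: 0.3
```

```bash
python3 st.py; python3 - <<'E'
from workcell import cams
import cv2,numpy as np
a=cams.get_image("scene");b=cams.get_image("top");cv2.imwrite("pics/s2r.png",a);cv2.imwrite("pics/t2r.png",b)
cv2.imwrite("pics/a2.png",np.hstack([cv2.resize(a[80:230,310:440],(400,460)),cv2.resize(b[130:245,220:320],(400,460))]))
E
```

```text
8.2 [0.621  0.166  0.2631] [ 0.7134  0.0359 -0.5131  0.4064 -0.7379  0.5877]
z [ 0.4074  0.001  -0.9132] y [-0.0052 -1.     -0.0034] F [-0.5473 -0.188   0.2776] -0.0016105861063028745 0.3470820654183626
```

View pics/a2.png

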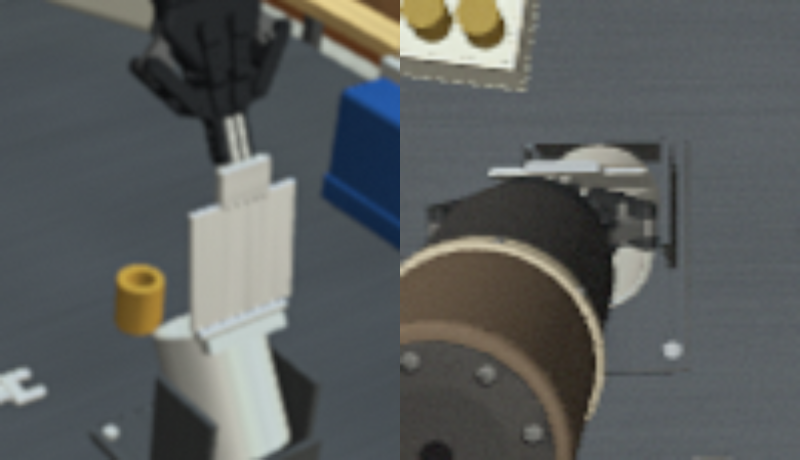

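```bash
python3 - <<'E'
from h import *
o,d=ray("scene",(389.1,132.6));X=o+d*(.1665-o[1])/d[1];print(X,np.linalg.norm(X-[.6415,.1665,.168]),np.arctan2(X[2]-.168,.6415-X[0])+.524)
E
python3 go.py .629 .1665 .263 24; python3 go.py .58 .1665 .263 24
```

```text
[0.62500513 0.1665     0.29400177] 0.12707685635842253 1.9646267030476716
shift [ 0.0484 -0.0038  0.0224] turn [-0.0005 -0.0004 -0.0031]
shift [-0.2499 -0.0021 -0.1107] turn [-0.0005 -0.0004 -0.0031]
```

The lid is at about 1.965 rad, with the measured length (127 mm) matching. I'll push 12 mm more, then back off.

Request:
send_rows:
  moves: [0.02,0,0.01,0,0,0,-1,0.05,0,0.02,0,0,0,-1,0.073,0,0.033,0,0,0,-1,0.073,0,0.033,0,0,0,-1,0.073,0,0.033,0,0,0,-1]

```text
time_s: 8.8
tcp_pos: [0.6333, 0.1657, 0.2626]
eef_rot: [-0.001, 0.978, -0.003, 0.208]
contact_force: [-1.3, -0.1, -0.0]
grip_width: 0.0
gripper_force: 0.0
```

Request:
send_rows:
  moves: [-0.05,0,-0.02,0,0,0,-1,-0.12,0,-0.05,0,0,0,-1,-0.25,0,-0.11,0,0,0,-1,-0.36,0,-0.16,0,0,0,-1,-0.45,0,-0.2,0,0,0,-1]

```text
time_s: 9.3
tcp_pos: [0.5575, 0.1659, 0.2629]
eef_rot: [-0.001, 0.978, -0.003, 0.208]
contact_force: [0.5, 1.1, -0.0]
grip_width: 0.003
gripper_force: 0.0
```

```bash
python3 st.py; python3 - <<'E'
from workcell import cams
import cv2,numpy as np
a=cams.get_image("scene");b=cams.get_image("top");cv2.imwrite("pics/s3r.png",a);cv2.imwrite("pics/t3r.png",b)
cv2.imwrite("pics/a3.png",np.hstack([cv2.resize(a[110:210,340:420],(400,500),interpolation=cv2.INTER_CUBIC),cv2.resize(b[130:210,230:294],(400,500),interpolation=cv2.INTER_CUBIC)]))
E
```

```text
9.3 [0.5575 0.1659 0.2629] [ 0.81   -0.0712 -0.6295  0.4398 -0.7631  0.4725]
z [ 0.4073  0.0011 -0.9133] y [-0.0051 -1.     -0.0035] F [ 0.5286  1.1332 -0.0362] 0.0028165884496606235 0.0
```

View pics/a3.png

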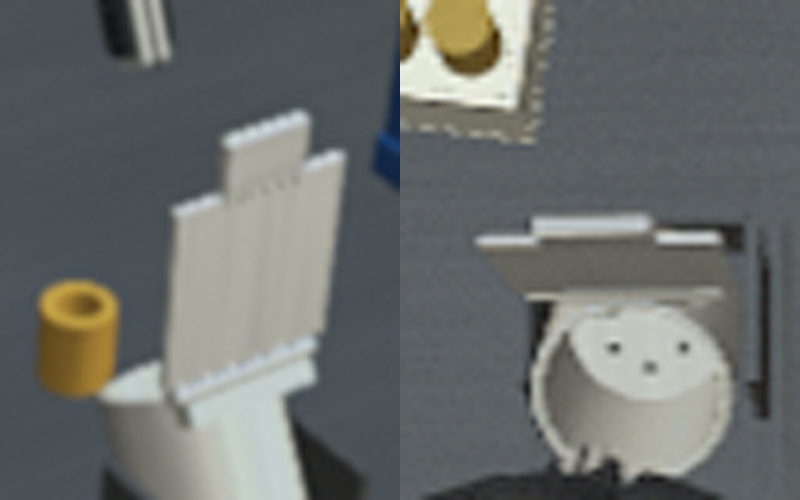

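```bash
python3 - <<'E'
from h import *
X,e=tri((392.7,135.4),(260.2,165.7));print(X,e,np.arctan2(X[2]-.168,.6415-X[0])+.524)
o,d=ray("scene",(392.7,135.4));X=o+d*(.1665-o[1])/d[1];print(X,np.arctan2(X[2]-.168,.6415-X[0])+.524)
print("strainer ctr y",plane("top",(269.2,187.1),.067),"mouth",plane("top",(266.5,193),.141))
print(proj("top",np.array([.6015,.1665,.1409])),proj("top",np.array([.644,.1665,.0673])))
for p in((405,146),(407,229),(371,137)):print(plane("top",p,.2))
print("handle px now")
E
python3 go.py .5575 .166 .32 0; python3 go.py .56 -.19 .32 -28
```

```text
[0.63863423 0.16389133 0.2947271 ] 0.0019639509223709673 2.0721864515631507
[0.63719929 0.1665     0.29334191] 2.060497982547345
strainer ctr y [0.62941954 0.16357756 0.067     ] mouth [0.60011562 0.16401764 0.141     ]
[265.55434045 192.50764875] [268.1009288  181.97871716]
[ 0.70385051 -0.19520013  0.2       ]
[ 0.49171233 -0.18937007  0.2       ]
[ 0.72925796 -0.10931154  0.2       ]
handle px now
shift [ 0.1549 -0.0012 -0.345 ] turn [-0.0016 -0.21   -0.0025]
shift [ 0.1832  2.3721 -0.343 ] turn [-0.0022 -0.4543 -0.0021]
```

The lid is at about 2.065 rad and stays there. I'll rise, tilt the tool back and open the fingers. The brush will be gripped with the tool leaning back, so that the wrist stays in range when the brush is tilted 30° into the can.

Request:
send_rows:
  moves: [0.015,0,-0.09,0,-0.07,0,-1,0.03,0,-0.18,0,-0.14,0,-1,0.045,0,-0.27,0,-0.21,0,-1,0.06,0,-0.36,0,-0.28,0,-1,0.075,0,-0.455,0,-0.35,0,-1]

```text
time_s: 9.9
tcp_pos: [0.5423, 0.1666, 0.3314]
eef_rot: [-0.003, 0.99, -0.002, -0.142]
contact_force: [0.3, 0.1, -0.4]
grip_width: -0.001
gripper_force: 0.0
```

Request:
send_rows:
  moves: [0,0.2,0,0,0,0,0,0,0.4,0,0,0,0,0,0,0.6,0,0,0,0,0,0,0.8,0,0,0,0,0,0,1,0,0,0,0,0]

```text
time_s: 10.4
tcp_pos: [0.5411, 0.015, 0.3289]
eef_rot: [-0.002, 0.99, -0.002, -0.14]
contact_force: [0.7, -0.0, 0.1]
grip_width: 0.504
gripper_force: 0.0
```

Request:
send_rows:
  moves: [0,0.2,0,0,0,0,0.5,0,0.4,0,0,0,0,0.5,0,0.6,0,0,0,0,0.5,0,0.8,0,0,0,0,0.5,0,1,0,0,0,0,0.5]

```text
time_s: 10.9
tcp_pos: [0.5402, -0.1351, 0.3286]
eef_rot: [-0.002, 0.99, -0.002, -0.14]
contact_force: [-0.7, -0.1, 0.2]
grip_width: 0.747
gripper_force: 0.0
```

```bash
python3 st.py; python3 go.py .6255 -.1885 .262 -20;python3 go.py .5915 -.1885 .168 -20
```

```text
10.9 [ 0.5402 -0.1351  0.3286] [ 0.0854  0.2978  0.1646 -0.0284 -1.7169  1.4805]
z [-0.277   0.0045 -0.9609] y [-0.0052 -1.     -0.0032] F [-0.6795 -0.0952  0.1875] 0.747459197375375 0.0
shift [0.6707 0.3546 0.2675] turn [-0.0023 -0.0342 -0.002 ]
shift [0.6265 0.3578 0.9324] turn [-0.0023 -0.0342 -0.002 ]
```

Request:
send_rows:
  moves: [0.13,0.07,0.05,0,-0.01,0,0.5,0.27,0.14,0.1,0,-0.02,0,0.5,0.4,0.21,0.16,0,-0.034,0,0.5,0.54,0.28,0.21,-0.002,-0.034,-0.002,0.5,0.67,0.355,0.267,-0.002,-0.034,-0.002,0.5]

```text
time_s: 11.4
tcp_pos: [0.6264, -0.1878, 0.2607]
eef_rot: [-0.0, 0.985, 0.0, -0.174]
contact_force: [0.0, -0.4, -0.3]
grip_width: 0.75
gripper_force: 0.0
```

```bash
python3 st.py; python3 go.py .5915 -.1885 .168 -20
```

```text
11.4 [ 0.6264 -0.1878  0.2607] [ 0.005   0.5316  0.3444 -0.0023 -1.7333  1.566 ]
z [-0.3426  0.0005 -0.9395] y [ 0.     -1.     -0.0006] F [ 0.0058 -0.4199 -0.2743] 0.7504804749208661 0.0
shift [-0.0067  0.0051  0.6605] turn [-0.0003  0.0003  0.0001]
```

Request:
send_rows:
  moves: [0,0,0.15,0,0,0,0.5,0,0,0.32,0,0,0,0.5,0,0.005,0.5,0,0,0,0.5,-0.005,0.005,0.6,0,0,0,0.5,-0.007,0.005,0.66,0,0,0,0.5]

```text
time_s: 11.9
tcp_pos: [0.5896, -0.188, 0.1679]
eef_rot: [-0.0, 0.985, -0.0, -0.175]
contact_force: [-0.5, 0.9, 0.6]
grip_width: 0.751
gripper_force: 0.0
```

Request:
send_rows:
  moves: [0,0,0,0,0,0,0.2,0,0,0,0,0,0,-0.2,0,0,0,0,0,0,-0.6,0,0,0,0,0,0,-1,0,0,0,0,0,0,-1]
  squeeze: 70

```text
time_s: 12.4
tcp_pos: [0.5911, -0.1884, 0.1708]
eef_rot: [0.0, 0.985, -0.0, -0.173]
contact_force: [-0.3, -1.1, 6.5]
grip_width: 0.249
gripper_force: 68.7
```

```bash
python3 st.py
```

```text
12.4 [ 0.5911 -0.1884  0.1708] [ 0.0047  0.5167  0.1168 -0.0015 -1.5179  1.5664]
z [-0.3401 -0.0001 -0.9404] y [-0.0001 -1.      0.0001] F [-0.2946 -1.1428  6.469 ] 0.24934038651622556 68.7244176864624
```

Brush is gripped. I'll store its pose in the tool and lift straight up.

```bash
cat > gob.py <<'E'
# gob.py save | gob.py x y z tilt : bristle end target & brush tilt(deg; handle leans to -x)
import sys
from st import *
if sys.argv[1]=="save":
    np.save("rel.npy",np.r_[M.T@(np.array([.598,-.1887,.006])-s["tcp_pos"]),M.T@[0,0,1]])
r=np.load("rel.npy");b=s["tcp_pos"]+M@r[:3];ax=M@r[3:]
print(s["time_s"],"tcp",s["tcp_pos"],"brush",b,"axis",ax,"F",s["contact_force"],"grip",s["grip_width"],s["gripper_force"],"\nj",s["joints"])
C=np.array([.654,.165,.05]);A=np.array([-.5,0,.8660254]);X=np.array([.8660254,0,.5])
print("in cup x,y,z",(b-C)@X,(b-C)[1],(b-C)@A)
def target(x,y,z,t):
    t=np.radians(t);a=np.array([-np.sin(t),0,np.cos(t)])
    # tool y=-Y; choose the tool tilt so that the axis matches
    phi=np.arctan2(r[3],-r[5]) # axis in tool xz plane: (sin,-cos)
    al=t-(-phi)if False else None
    best=min(np.radians(np.arange(-60,60,.1)),key=lambda q:-(tm(q)@r[3:])@a)
    T=tm(best);p=np.array([x,y,z])-T@r[:3]
    print("tool tilt",np.degrees(best),"tcp->",p,"\nshift",M.T@(p-s["tcp_pos"])/.15,"turn",Ro.from_matrix(M.T@T).as_rotvec()/2)
def tm(q):
    zt=np.array([np.sin(q),0,-np.cos(q)]);yt=np.array([0,-1.,0]);return np.c_[np.cross(yt,zt),yt,zt]
if sys.argv[1]=="cup":
    zc=float(sys.argv[2]);xc=float(sys.argv[3]) if len(sys.argv)>3 else 0
    target(*(C+A*zc+X*xc),30)
elif len(sys.argv)>4: target(*map(float,sys.argv[1:5]))
E
sed -i '/phi=/d;/al=t/d' gob.py
python3 gob.py save; python3 gob.py .598 -.1887 .156 0
```

```text
12.4 tcp [ 0.5911 -0.1884  0.1708] brush [ 0.598  -0.1887  0.006 ] axis [ 0. -0.  1.] F [-0.2946 -1.1428  6.469 ] grip 0.24934038651622556 68.7244176864624 
j [ 0.0047  0.5167  0.1168 -0.0015 -1.5179  1.5664]
in cup x,y,z -0.07049742240000004 -0.3537 -0.01010511759999997
12.4 tcp [ 0.5911 -0.1884  0.1708] brush [ 0.598  -0.1887  0.006 ] axis [ 0. -0.  1.] F [-0.2946 -1.1428  6.469 ] grip 0.24934038651622556 68.7244176864624 
j [ 0.0047  0.5167  0.1168 -0.0015 -1.5179  1.5664]
in cup x,y,z -0.07049742240000004 -0.3537 -0.01010511759999997
tool tilt -19.89999999999943 tcp-> [ 0.5911 -0.1884  0.3208] 
shift [-0.3398  0.0002 -0.9405] turn [ 0.     -0.0001 -0.    ]
```

Request:
send_rows:
  moves: [-0.03,0,-0.08,0,0,0,-1,-0.1,0,-0.28,0,0,0,-1,-0.18,0,-0.5,0,0,0,-1,-0.26,0,-0.72,0,0,0,-1,-0.34,0,-0.94,0,0,0,-1]

```text
time_s: 12.9
tcp_pos: [0.5904, -0.188, 0.3214]
eef_rot: [-0.001, 0.985, -0.0, -0.173]
contact_force: [0.4, -0.1, -1.8]
grip_width: 0.249
gripper_force: 68.7
```

Request:
send_rows:
  moves: [-0.03,-0.1,-0.08,0,0,0,-1,-0.06,-0.25,-0.16,0,0,0,-1,-0.09,-0.4,-0.24,0,0,0,-1,-0.1,-0.6,-0.28,0,0,0,-1,-0.1,-0.8,-0.28,0,0,0,-1]

```text
time_s: 13.4
tcp_pos: [0.5909, -0.0666, 0.365]
eef_rot: [-0.001, 0.985, -0.0, -0.173]
contact_force: [0.2, 0.8, -0.7]
grip_width: 0.251
gripper_force: 68.7
```

```bash
python3 gob.py cup .16; python3 - <<'E'
from workcell import cams
import cv2,numpy as np
cv2.imwrite("pics/s4.png",np.hstack([cv2.resize(cams.get_image(n)[60:320,150:470],(400,325)) for n in("scene","top")]))
E
```

```text
13.4 tcp [ 0.5909 -0.0666  0.365 ] brush [ 0.5977 -0.0667  0.2002] axis [ 0.0007 -0.0013  1.    ] F [ 0.2281  0.8027 -0.6849] grip 0.25132530965257294 68.73230338096619 
j [ 0.1737  0.4087  0.4014 -0.0638 -1.9055  1.3863]
in cup x,y,z 0.026376311084240787 -0.23167731468245417 0.15819328842943414
tool tilt 10.100000000000989 tcp-> [0.4856 0.1653 0.3278] 
shift [-0.5756 -1.5452  0.4741] turn [-0.0007  0.262  -0.0002]
```

View pics/s4.png

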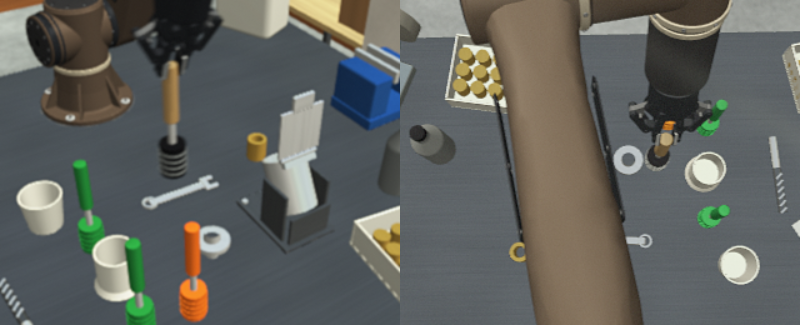

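Request:
send_rows:
  moves: [-0.1,-0.1,0,0,0.06,0,-1,-0.25,-0.25,0.05,0,0.12,0,-1,-0.4,-0.4,0.15,0,0.18,0,-1,-0.5,-0.6,0.25,0,0.23,0,-1,-0.57,-0.8,0.35,0,0.26,0,-1]

```text
time_s: 14.0
tcp_pos: [0.4906, 0.0519, 0.3448]
eef_rot: [-0.002, 0.996, -0.001, 0.088]
contact_force: [-0.5, 1.7, -1.1]
grip_width: 0.249
gripper_force: 68.9
```

```bash
python3 gob.py cup .16
```

```text
14.0 tcp [0.4906 0.0519 0.3448] brush [0.5791 0.0521 0.2056] axis [-0.5003 -0.003   0.8658] F [-0.5273  1.6699 -1.0623] grip 0.24862470241551213 68.87618064880371 
j [ 0.5859 -0.1347 -0.3109  0.0997 -1.2463  0.959 ]
in cup x,y,z 0.012916759480424145 -0.11287927104542567 0.17224061861166431
tool tilt 10.100000000000989 tcp-> [0.4856 0.1653 0.3278] 
shift [-0.0537 -0.7551  0.1085] turn [-0.0018 -0.0003 -0.0007]
```

Request:
send_rows:
  moves: [-0.01,-0.15,0.02,0,0,0,-1,-0.02,-0.35,0.04,0,0,0,-1,-0.04,-0.55,0.08,-0.001,0,0,-1,-0.054,-0.7,0.108,-0.002,0,0,-1,-0.054,-0.755,0.108,-0.002,0,0,-1]

```text
time_s: 14.5
tcp_pos: [0.4864, 0.1664, 0.3257]
eef_rot: [0.002, 0.996, 0.0, 0.085]
contact_force: [0.1, -0.2, -1.2]
grip_width: 0.249
gripper_force: 68.9
```

```bash
python3 gob.py cup .09; python3 - <<'E'
from workcell import cams
import cv2,numpy as np
a=cams.get_image("scene");b=cams.get_image("top")
cv2.imwrite("pics/s5.png",np.hstack([cv2.resize(a[80:220,300:440],(400,400),interpolation=cv2.INTER_CUBIC),cv2.resize(b[130:230,220:320],(400,400),interpolation=cv2.INTER_CUBIC)]))
E
```

```text
14.5 tcp [0.4864 0.1664 0.3257] brush [0.5738 0.1656 0.1858] axis [-0.4936  0.0033  0.8697] F [ 0.1238 -0.2047 -1.1805] grip 0.24894223395848813 68.93019676208496 
j [ 0.814  -0.0763 -0.3151  0.1337 -1.2211  0.7188]
in cup x,y,z -0.0015424598023198316 0.0006241307995666634 0.15766623200603874
tool tilt 10.100000000000989 tcp-> [0.5206 0.1653 0.2672] 
shift [0.159  0.0062 0.4225] turn [0.002  0.0035 0.0007]
```

View pics/s5.png

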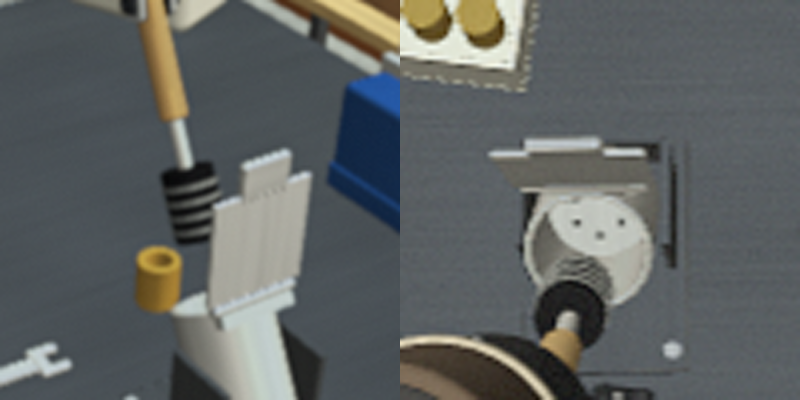

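```bash
python3 - <<'E'
from h import *
for X in([.574,.1656,.186],[.544,.1656,.238]):print(proj("top",np.array(X)),proj("scene",np.array(X)))
b=proj("top",np.array([.574,.1656,.186]));print((b-[219.5,129.5])*4+[400,0])
b=proj("scene",np.array([.574,.1656,.186]));print((b-[299.5,79.5])*400/140)
print(plane("top",(265.3,198),.186))
E
```

```text
[264.18531597 200.22239471] [370.64861139 162.97615421]
[262.02228985 209.25662285] [364.45427788 138.24140055]
[578.74126389 282.88957885]
[203.28174684 238.50329773]
[0.57962132 0.16274958 0.186     ]
```

Request:
send_rows:
  moves: [0.03,0.002,0.07,0.002,0.0035,0,-1,0.06,0.004,0.16,0.002,0.0035,0,-1,0.1,0.006,0.26,0.002,0.0035,0,-1,0.13,0.006,0.35,0.002,0.0035,0,-1,0.159,0.006,0.422,0.002,0.0035,0,-1]

```text
time_s: 15.1
tcp_pos: [0.5221, 0.163, 0.2678]
eef_rot: [-0.0, 0.996, -0.001, 0.089]
contact_force: [-0.4, -0.4, -1.0]
grip_width: 0.252
gripper_force: 68.9
```

```bash
python3 gob.py cup .03
```

```text
15.1 tcp [0.5221 0.163  0.2678] brush [0.6106 0.1627 0.1286] axis [-0.501   0.0002  0.8654] F [-0.3977 -0.43   -0.9953] grip 0.25228630194527 68.92696738243103 
j [ 0.7518  0.0011 -0.3734  0.138  -1.0698  0.7588]
in cup x,y,z 0.0017670187020908112 -0.002301805457670031 0.08976209148722833
tool tilt 10.100000000000989 tcp-> [0.5506 0.1653 0.2153] 
shift [ 0.1254 -0.015   0.3782] turn [-0.0001 -0.0007 -0.0007]
```

Request:
send_rows:
  moves: [0.03,-0.005,0.08,0,0,0,-1,0.06,-0.01,0.17,0,0,0,-1,0.09,-0.015,0.27,0,0,0,-1,0.11,-0.015,0.34,0,0,0,-1,0.125,-0.015,0.378,0,0,0,-1]

```text
time_s: 15.6
tcp_pos: [0.5504, 0.166, 0.2146]
eef_rot: [0.0, 0.996, -0.0, 0.088]
contact_force: [0.4, 0.2, -1.1]
grip_width: 0.249
gripper_force: 68.9
```

Request:
send_rows:
  moves: [0.005,0,0.012,0,0,0,-1,0.01,0,0.025,0,0,0,-1,0.014,0,0.04,0,0,0,-1,0.018,0,0.05,0,0,0,-1,0.023,0,0.063,0,0,0,-1]

```text
time_s: 16.1
tcp_pos: [0.5555, 0.1664, 0.2077]
eef_rot: [-0.001, 0.996, -0.0, 0.089]
contact_force: [-0.8, 0.1, -1.7]
grip_width: 0.249
gripper_force: 68.9
```

```bash
python3 gob.py cup .014
```

```text
16.1 tcp [0.5555 0.1664 0.2077] brush [0.6442 0.1662 0.0687] axis [-0.502  -0.0009  0.8649] F [-0.8289  0.1039 -1.6727] grip 0.24873805354284576 68.93125176429749 
j [ 0.7084  0.0976 -0.4124  0.144  -0.9287  0.7834]
in cup x,y,z 0.0008885890986255005 0.0012322022963325296 0.021058882351308705
tool tilt 10.100000000000989 tcp-> [0.5586 0.1653 0.2014] 
shift [0.0129 0.0074 0.0452] turn [-0.0005 -0.0013 -0.0002]
```

Nearly at the strainer. I'll press 7 to 8 mm further in small steps.

Request:
send_rows:
  moves: [0.005,0.002,0.01,0,0,0,-1,0.009,0.004,0.025,0,0,0,-1,0.014,0.005,0.04,0,0,0,-1,0.016,0.005,0.046,0,0,0,-1,0.016,0.005,0.046,0,0,0,-1]

```text
time_s: 16.6
tcp_pos: [0.5591, 0.1657, 0.2017]
eef_rot: [-0.001, 0.996, -0.0, 0.089]
contact_force: [-7.4, 1.4, 8.0]
grip_width: 0.245
gripper_force: 70.0
```

```bash
python3 gob.py cup .011
```

```text
16.6 tcp [0.5591 0.1657 0.2017] brush [0.6479 0.1656 0.0627] axis [-0.502  -0.001   0.8648] F [-7.414   1.3782  7.9872] grip 0.24541169529103113 69.95350956916809 
j [ 0.7025  0.1077 -0.4154  0.1446 -0.9149  0.7875]
in cup x,y,z 0.0010430055270920701 0.0005929847423627455 0.014070199141994706
tool tilt 10.100000000000989 tcp-> [0.5601 0.1653 0.1988] 
shift [0.0031 0.003  0.0205] turn [-0.0005 -0.0013 -0.0002]
```

Axial force is about 11.6 N, which means roughly 6 mm of depression. I'll hold briefly with 1 mm more, then draw up 66 mm.

Request:
send_rows:
  moves: [0.003,0.002,0.007,0,0,0,-1,0.003,0.002,0.007,0,0,0,-1,0.003,0.002,0.007,0,0,0,-1,-0.01,0,-0.03,0,0,0,-1,-0.03,0,-0.08,0,0,0,-1]

```text
time_s: 17.1
tcp_pos: [0.5522, 0.1654, 0.212]
eef_rot: [-0.0, 0.996, -0.0, 0.089]
contact_force: [-0.0, -0.3, -1.8]
grip_width: 0.245
gripper_force: 68.9
```

Request:
send_rows:
  moves: [-0.03,0,-0.09,0,0,0,-1,-0.07,0,-0.18,0,0,0,-1,-0.1,0,-0.27,0,0,0,-1,-0.12,0,-0.34,0,0,0,-1,-0.12,0,-0.34,0,0,0,-1]

```text
time_s: 17.6
tcp_pos: [0.5258, 0.1661, 0.2614]
eef_rot: [-0.001, 0.996, 0.0, 0.09]
contact_force: [0.9, -0.1, -1.5]
grip_width: 0.247
gripper_force: 69.0
```

```bash
python3 gob.py cup .024;python3 gob.py cup .013|tail -1
```

```text
17.6 tcp [0.5258 0.1661 0.2614] brush [0.6149 0.1663 0.1226] axis [-0.504  -0.0028  0.8637] F [ 0.8789 -0.0574 -1.4857] grip 0.2472521530359965 68.98928046226501 
j [ 0.7512  0.0101 -0.3799  0.1398 -1.0499  0.758 ]
in cup x,y,z 0.00243599836998324 0.001254208550390129 0.08243244327958996
tool tilt 10.100000000000989 tcp-> [0.5536 0.1653 0.2101] 
shift [0.1205 0.0065 0.3703] turn [-0.0015 -0.0024 -0.    ]
shift [0.1451 0.0067 0.4394] turn [-0.0015 -0.0024 -0.    ]
```

Request:
send_rows:
  moves: [0.03,0.005,0.09,0,-0.002,0,-1,0.06,0.006,0.19,-0.001,-0.002,0,-1,0.095,0.006,0.29,-0.001,-0.002,0,-1,0.12,0.006,0.36,-0.001,-0.002,0,-1,0.125,0.006,0.375,-0.001,-0.002,0,-1]

```text
time_s: 18.1
tcp_pos: [0.5539, 0.1639, 0.2044]
eef_rot: [0.002, 0.996, -0.001, 0.085]
contact_force: [-2.0, -0.4, 1.7]
grip_width: 0.25
gripper_force: 69.3
```

Request:
send_rows:
  moves: [0.006,0,0.02,0,0,0,-1,0.013,0,0.045,0,0,0,-1,0.021,0,0.065,0,0,0,-1,0.022,0,0.068,0,0,0,-1,0.022,0,0.068,0,0,0,-1]

```text
time_s: 18.6
tcp_pos: [0.559, 0.1644, 0.199]
eef_rot: [0.001, 0.996, -0.0, 0.088]
contact_force: [-8.5, -1.8, 11.3]
grip_width: 0.247
gripper_force: 70.3
```

```bash
python3 gob.py cup .012
```

```text
18.6 tcp [0.559  0.1644 0.199 ] brush [0.6472 0.164  0.0597] axis [-0.4988  0.0011  0.8667] F [-8.547  -1.7787 11.3216] grip 0.24710818907313625 70.34036993980408 
j [ 0.7001  0.1115 -0.4165  0.1434 -0.914   0.7898]
in cup x,y,z -0.0010579027469178395 -0.001042533819349184 0.011776439044584629
tool tilt 10.100000000000989 tcp-> [0.5596 0.1653 0.1997] 
shift [ 0.005  -0.0056 -0.0034] turn [ 0.0006  0.0005 -0.0002]
```

The second press reads about 14 N axial. I'll hold, then withdraw fully.

Request:
send_rows:
  moves: [0,0,0,0,0,0,-1,0,0,0,0,0,0,-1,-0.01,0,-0.03,0,0,0,-1,-0.03,0,-0.09,0,0,0,-1,-0.06,0,-0.17,0,0,0,-1]

```text
time_s: 19.1
tcp_pos: [0.5456, 0.1647, 0.2215]
eef_rot: [0.001, 0.996, -0.0, 0.087]
contact_force: [0.2, 0.2, -1.2]
grip_width: 0.245
gripper_force: 69.0
```

Request:
send_rows:
  moves: [-0.04,0,-0.11,0,0,0,-1,-0.09,0,-0.24,0,0,0,-1,-0.14,0,-0.38,0,0,0,-1,-0.19,0,-0.52,0,0,0,-1,-0.22,0,-0.6,0,0,0,-1]

```text
time_s: 19.6
tcp_pos: [0.4975, 0.1652, 0.3065]
eef_rot: [-0.0, 0.996, -0.0, 0.088]
contact_force: [0.3, -0.1, -0.9]
grip_width: 0.247
gripper_force: 69.0
```

Request:
send_rows:
  moves: [-0.02,0,-0.06,0,0,0,-1,-0.04,0,-0.12,0,0,0,-1,-0.07,0,-0.2,0,0,0,-1,-0.07,0,-0.2,0,0,0,-1,-0.07,0,-0.2,0,0,0,-1]

```text
time_s: 20.1
tcp_pos: [0.4821, 0.165, 0.3316]
eef_rot: [0.001, 0.996, -0.0, 0.087]
contact_force: [0.0, -0.3, -1.1]
grip_width: 0.252
gripper_force: 69.0
```

```bash
python3 gob.py .599 -.19 .2 0
```

```text
20.1 tcp [0.4821 0.165  0.3316] brush [0.5702 0.1645 0.1921] axis [-0.4979  0.0011  0.8673] F [ 0.0298 -0.2895 -1.0925] grip 0.2524521944923754 69.01294112205505 
j [ 0.8207 -0.0906 -0.3164  0.1358 -1.2295  0.7116]
in cup x,y,z -0.0015222004778543963 -0.0004742033192508266 0.16499027262234273
tool tilt -19.89999999999943 tcp-> [ 0.5921 -0.1897  0.3648] 
shift [ 0.7612  2.3647 -0.0883] turn [ 0.0005 -0.2607 -0.0003]
```

Request:
send_rows:
  moves: [0,0.1,-0.05,0,0,0,-1,0,0.3,-0.1,0,0,0,-1,0,0.55,-0.15,0,0,0,-1,0,0.8,-0.2,0,0,0,-1,0,1,-0.2,0,0,0,-1]

```text
time_s: 20.6
tcp_pos: [0.4767, 0.0127, 0.3626]
eef_rot: [0.001, 0.996, -0.0, 0.088]
contact_force: [0.6, -0.2, -1.5]
grip_width: 0.251
gripper_force: 69.0
```

Request:
send_rows:
  moves: [0.15,0.2,0.02,0,-0.055,0,-1,0.3,0.4,0.04,0,-0.11,0,-1,0.45,0.6,0.06,0,-0.165,0,-1,0.6,0.8,0.08,0,-0.22,0,-1,0.75,1,0.1,0,-0.26,0,-1]

```text
time_s: 21.1
tcp_pos: [0.5912, -0.1376, 0.3652]
eef_rot: [-0.0, 0.985, -0.001, -0.175]
contact_force: [1.3, 1.9, -0.4]
grip_width: 0.25
gripper_force: 69.0
```

```bash
python3 gob.py .599 -.19 .2 0
```

```text
21.1 tcp [ 0.5912 -0.1376  0.3652] brush [ 0.5975 -0.1379  0.2004] axis [0.0043 0.0002 1.    ] F [ 1.2986  1.8804 -0.3879] grip 0.24951890219795422 69.04902935028076 
j [ 0.0749  0.4302  0.4188 -0.0277 -1.9096  1.4896]
in cup x,y,z 0.026261795206265627 -0.30290948041654336 0.15852478082094665
tool tilt -19.89999999999943 tcp-> [ 0.5921 -0.1897  0.3648] 
shift [0.007  0.3476 0.0007] turn [-0.0002  0.002  -0.0008]
```

Request:
send_rows:
  moves: [0,0.06,0,0,0,0,-1,0.003,0.15,0,0,0.001,0,-1,0.007,0.25,0,0,0.002,0,-1,0.007,0.32,0,0,0.002,0,-1,0.007,0.348,0,0,0.002,0,-1]

```text
time_s: 21.6
tcp_pos: [0.5902, -0.1885, 0.3686]
eef_rot: [0.001, 0.986, -0.001, -0.168]
contact_force: [-0.5, 1.0, -1.0]
grip_width: 0.247
gripper_force: 69.1
```

```bash
python3 - <<'E'
from workcell import cams
import cv2,numpy as np
a=cams.get_image("scene");b=cams.get_image("top");cv2.imwrite("pics/s6r.png",a)
cv2.imwrite("pics/s6.png",np.hstack([cv2.resize(a[110:310,190:420],(460,400),interpolation=cv2.INTER_CUBIC),cv2.resize(b[130:250,345:445],(333,400),interpolation=cv2.INTER_CUBIC)]))
from h import *
for z in(.2,.26):
    X=np.array([.599,-.19,z]);p,q=proj("scene",X),proj("top",X);print(z,p,(p-[189.5,109.5])*2,(q-[344.5,129.5])*3.33+[460,0])
E
python3 gob.py .599 -.19 .1 0;python3 gob.py .599 -.19 .012 0|tail -1
```

```text
0.2 [234.82795641 216.92553792] [ 90.65591283 214.85107584] [661.6570161  189.79323198]
0.26 [231.51431484 193.04687916] [ 84.02862968 167.09375831] [678.05507669 174.62045593]
21.7 tcp [ 0.5904 -0.1877  0.368 ] brush [ 0.5987 -0.1882  0.2033] axis [-0.0084  0.0012  1.    ] F [ 0.1123  0.642  -2.3376] grip 0.2512101179052495 69.14814233779907 
j [ 0.0061  0.4404  0.4332 -0.0013 -1.9022  1.5632]
in cup x,y,z 0.028725663688316805 -0.35321884997585495 0.16037770236444582
tool tilt -19.89999999999943 tcp-> [ 0.5921 -0.1897  0.2648] 
shift [0.2395 0.0124 0.645 ] turn [ 0.0004 -0.0043 -0.0007]
shift [0.4344 0.0117 1.1983] turn [ 0.0004 -0.0043 -0.0007]
```

View pics/s6.png

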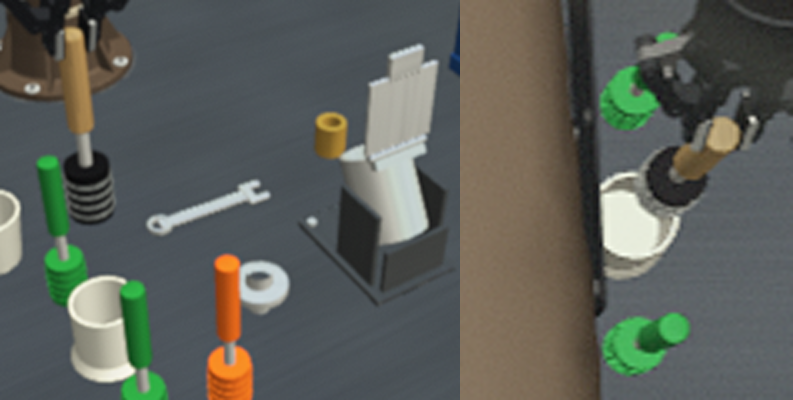

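Brush hangs upright over the caddy, its bottom at crop (92,213) against a predicted (91,215), so it has not slipped. The lid is still upright. Lowering.

Request:
send_rows:
  moves: [0.04,0.006,0.1,0,-0.004,0,-1,0.09,0.012,0.25,0,-0.004,0,-1,0.15,0.012,0.41,0,-0.004,0,-1,0.21,0.012,0.56,0,-0.004,0,-1,0.24,0.012,0.645,0,-0.004,0,-1]

```text
time_s: 22.2
tcp_pos: [0.5916, -0.1883, 0.2599]
eef_rot: [0.0, 0.984, 0.0, -0.176]
contact_force: [-0.4, 0.1, -1.9]
grip_width: 0.248
gripper_force: 69.1
```

```bash
python3 gob.py .599 -.19 .011 0
```

```text
22.2 tcp [ 0.5916 -0.1883  0.2599] brush [ 0.5975 -0.1886  0.0951] axis [0.0062 0.0002 1.    ] F [-0.4155  0.1364 -1.8504] grip 0.2480328382697605 69.08170938491821 
j [ 0.0051  0.4751  0.2485 -0.0014 -1.6975  1.5659]
in cup x,y,z -0.026383256905033604 -0.3535809248326144 0.06726760427554593
tool tilt -19.89999999999943 tcp-> [ 0.5921 -0.1897  0.1758] 
shift [0.1971 0.0096 0.5249] turn [0.0002 0.0029 0.    ]
```

Request:
send_rows:
  moves: [0.04,0.01,0.12,0,0.003,0,-1,0.09,0.01,0.25,0,0.003,0,-1,0.14,0.01,0.38,0,0.003,0,-1,0.18,0.01,0.48,0,0.003,0,-1,0.197,0.01,0.525,0,0.003,0,-1]

```text
time_s: 22.7
tcp_pos: [0.5926, -0.1903, 0.177]
eef_rot: [0.0, 0.985, -0.0, -0.172]
contact_force: [-0.0, 0.2, -1.5]
grip_width: 0.246
gripper_force: 69.1
```

```bash
python3 gob.py .599 -.19 .0065 0
```

```text
22.7 tcp [ 0.5926 -0.1903  0.177 ] brush [ 0.5997 -0.1907  0.0122] axis [-0.0008  0.0008  1.    ] F [-0.0243  0.188  -1.5219] grip 0.24616744014363276 69.09654021263123 
j [ 0.0024  0.5152  0.1285 -0.0001 -1.5303  1.568 ]
in cup x,y,z -0.06594024837994068 -0.3557479532056158 -0.005577482882300408
tool tilt -19.89999999999943 tcp-> [ 0.5921 -0.1897  0.1713] 
shift [ 0.0097 -0.0041  0.0368] turn [ 0.0004 -0.0006 -0.0003]
```

Request:
send_rows:
  moves: [0.004,0,0.01,0,0,0,-1,0.007,0,0.02,0,0,0,-1,0.01,0,0.03,0,0,0,-1,0.012,0,0.035,0,0,0,-1,0.012,0,0.035,0,0,0,-1]

```text
time_s: 23.2
tcp_pos: [0.5934, -0.191, 0.1736]
eef_rot: [0.001, 0.985, -0.0, -0.171]
contact_force: [-0.4, -0.5, -2.1]
grip_width: 0.247
gripper_force: 69.1
```

Request:
send_rows:
  moves: [0.003,0,0.007,0,0,0,-1,0.005,0,0.014,0,0,0,-1,0.006,0,0.018,0,0,0,-1,0.006,0,0.018,0,0,0,-1,0.006,0,0.018,0,0,0,-1]

```text
time_s: 23.7
tcp_pos: [0.5934, -0.1911, 0.1708]
eef_rot: [0.001, 0.985, -0.0, -0.171]
contact_force: [-0.6, -1.0, 1.7]
grip_width: 0.251
gripper_force: 69.5
```

```bash
python3 gob.py .599 -.19 .0065 0
```

```text
23.7 tcp [ 0.5934 -0.1911  0.1708] brush [ 0.6009 -0.1917  0.006 ] axis [-0.0037  0.0016  1.    ] F [-0.6185 -1.0078  1.6767] grip 0.2508472483261254 69.4636881351471 
j [ 0.0017  0.5187  0.1205  0.0008 -1.5159  1.568 ]
in cup x,y,z -0.06793574805673899 -0.3566900213290424 -0.01152733456279132
tool tilt -19.89999999999943 tcp-> [ 0.5921 -0.1897  0.1713] 
shift [-0.0091 -0.0094 -0.0002] turn [ 0.0007 -0.002  -0.0006]
```

Bristles are on the floor (about 3 N upward). Releasing and backing out along the tool axis.

Request:
send_rows:
  moves: [0,0,0,0,0,0,-0.3,0,0,0,0,0,0,0,0,0,0,0,0,0,0.3,0,0,0,0,0,0,0.5,0,0,0,0,0,0,0.5]

```text
time_s: 24.2
tcp_pos: [0.5932, -0.1909, 0.1704]
eef_rot: [0.001, 0.985, -0.0, -0.171]
contact_force: [0.8, 0.2, -0.4]
grip_width: 0.748
gripper_force: 0.0
```

Request:
send_rows:
  moves: [0,0,-0.05,0,0,0,0.5,0,0,-0.15,0,0,0,0.5,0,0,-0.35,0,0,0,0.5,0,0,-0.6,0,0,0,0.5,0,0,-0.8,0,0,0,0.5]

```text
time_s: 24.7
tcp_pos: [0.6344, -0.1911, 0.2861]
eef_rot: [0.001, 0.985, -0.0, -0.17]
contact_force: [0.3, 0.6, -0.1]
grip_width: 0.746
gripper_force: 0.0
```

Request:
send_rows:
  moves: [0,0,-0.2,0,0,0,0.5,0,0,-0.4,0,0,0,0.5,0,0,-0.4,0,0,0,0.5,0,0,-0.4,0,0,0,0.5,0,0,-0.4,0,0,0,0.5]

```text
time_s: 25.2
tcp_pos: [0.6536, -0.1906, 0.3392]
eef_rot: [0.0, 0.985, -0.0, -0.172]
contact_force: [-1.0, 0.4, -0.5]
grip_width: 0.75
gripper_force: 0.0
```

```bash
python3 st.py; python3 - <<'E'
from workcell import cams
import cv2,numpy as np
a=cams.get_image("scene")
cv2.imwrite("pics/s7.png",cv2.resize(a[110:310,190:420],(690,600),interpolation=cv2.INTER_CUBIC))
E
```

```text
25.2 [ 0.6536 -0.1906  0.3392] [ 0.0018  0.5665  0.5737  0.     -1.9231  1.5681]
z [-0.3382 -0.0006 -0.9411] y [-0.0007 -1.      0.0009] F [-0.9618  0.4468 -0.5045] 0.7499040123108333 0.0
```

View pics/s7.png

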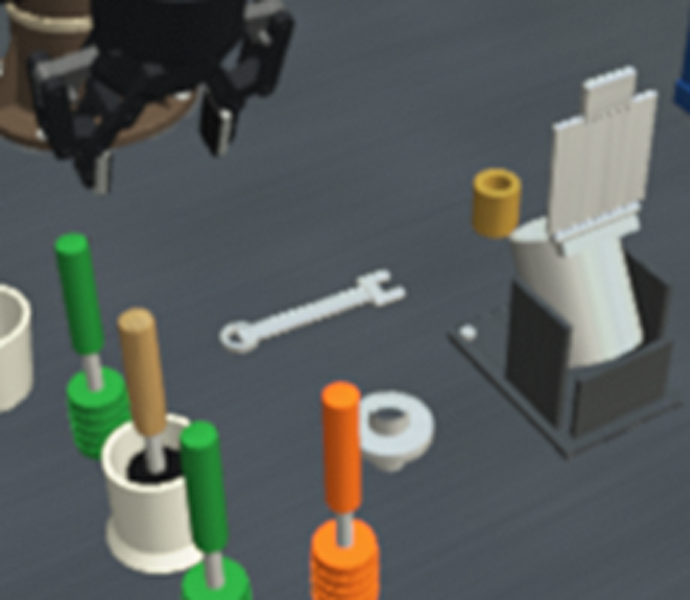

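The brush stands upright in the caddy with its handle end at crop (137,318). The lid is upright at crop (605,150), the gripper is clear and the bystanders in view have not moved. Handing in.

```bash
python3 -c "
from workcell import ctrl
print(ctrl.job_done())"
```

```text
the job is handed in; nothing more can be done
None
```

I handed the job in at about 25 s. The lid stands upright (about 2.07 rad), both strainer presses and the draw-up between them read as done, and the brush is released upright in its caddy. The hand-in gave no verdict.

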